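# Show the onigiri press plate to the inspection camera

### The arm

A 6-joint arm with a two-finger parallel gripper is mounted at the origin on the work surface. World frame = base frame: x ahead of the robot, y to its left, z up, the work surface at z = 0. Lengths are in m, angles in degrees, forces in N, time in s.
With the tool pointing down it reaches from about 0.35 to 0.875 m from the base axis. Payload 4.2 kg.
Tool frame: the origin (TCP) lies at the very end of the fingers, on their centre line; the grasp point (between the pads) lies 19 mm behind it (manip.pinch_z is the distance from the TCP to the grasp point, in m); z points along the fingers, y is the line along which they close (so a half turn about z gives the same grasp; the last joint's range is limited). The gripper opens to 85 mm and grips with 20 to 120 N. Pads are 22 mm wide; open, the fingers measure 114 mm over their backs; the gripper's body (76 mm by 85 mm) begins 54 mm behind the grasp point. The pads swing forward as they close: fully open they stand 13 mm farther back than shut.
Start: joints at [84.202, 22.042, 0.453, 0, -68.411, -14.817], TCP at [0.22, 0.585, 0.231] pointing down, gripper open.
Joint ranges: [-179.83, 179.83], [-69.29, 118.12], [-61.27, 80.66], [-181.25, 117.63], [-171.15, -9.14], [-177.46, 177.46]. Speed limits (degrees/s): [159.86, 159.86, 180, 180, 180, 180].

### API

Orientations are given as [roll, pitch, yaw] about the fixed x, y, z axes, in that order (R = Rz(yaw) Ry(pitch) Rx(roll)).
In Python, from rig import manip, viewer gives the robot as it stands. The module is installed in compiled form; this text tells all that it offers.
- The arm moves only by the tool jog_arm, never from a script. Its argument "motion" is a list of rows, each an object with "hand": the opening, from -1 (shut) to 1 (fully open); "delta_pos": the shift along the world's x, y, z in mm, a list of three; "dr": the turn, a rotation vector about the world's x, y, z in rad, a list of three. A call has 1 to 12 rows; each row is the pose to reach, as a shift and turn from the pose commanded when the call began; what a row does not reach only later rows make up. A row lasts 1/10 s, in which the tool goes at most 50 mm and 8.59 degrees, less where a joint would pass 70% of its speed; a pose out of reach is approached as far as the arm can. A call with a gripper value outside its range is refused whole. The fingers move at their own pace and stop on an object; the grip force is fixed at half the most. Time passes only in rows, so rows that repeat a pose let the fingers close. It gives the time, the measured TCP pose, the force, the opening and the grip force at its end, in the units of the state.
- manip.get_obs(): the state, without advancing time (a new reading comes with each control period).
- viewer.read_camera(name): name is "side" or "top"; returns the picture (480x640x3 uint8, red, green, blue); there is no depth.
- viewer.calibration(name): a dict with "intrinsics" (3x3 intrinsics, pixels), "R" (3x3) and "t" (3): a world point X has camera coordinates R X + t. Camera axes: x right, y down, z forward; pixel columns grow to the right and rows downward; lengths in m; the calibration is good to about 2 mm. A picture is of the moment at which its call begins. calibration takes no time and is no camera call.
- manip.hand_in(): hands the job in; it is judged then, once.
The state is a dict: "time_s": time; "joints": joint angles; "qd": joint speeds; "effort": joint torques, N m; "tcp_pos": TCP position; "ee_rot": TCP orientation; "ft_force": force on the tool from outside, world axes, zero at the start; "wrist_torque": the same for the moment, N m; "finger_gap": finger opening in m; "gripper_force": force on a finger pad.
Only numpy, scipy, OpenCV 4.12 (cv2) and the standard library are available. Lean on these libraries where they do the work, as an engineer would, in place of code of your own. Each camera call takes 0.05 s, during which the arm holds its last target. There are 200 camera calls.

### The job

Wind the handwheel so that the camera carriage runs along its rail until it touches the end stop; after that, lift the triangular press plate by its handle out of its onigiri mould and hold it up to the camera: flat underside turned to the lens and square to it, centred, 12 cm from the lens glass, with the handle bar parallel to the rail. Finish while holding it still there in the gripper - do not put it down or let go - and leave the carriage at its stop, both moulds standing where they are, and everything else on the worktop in its place.

Things in the scene. Friction and masses are not known exactly. Their poses are not given: they have to be found in the camera images.
- rig: camera rig fixed to the worktop: aluminium base 75 x 380 x 12 mm with two round rails along its y axis. Origin on the worktop; the base reaches from y = -230 to +150 mm. At its -y end a black gearbox (70 x 105 x 60 mm high, y = -222 to -118 mm) carries the handwheel; near its +y end (y = 126 to 140 mm, 58 mm high) stands the end stop
- wheel_axis (a point): point on the handwheel's upright axis, at the height of the wheel's upper face (74 mm above the worktop). The wheel is a black disc 100 mm across, 10 mm thick, level
- crank_top (a point): centre of the top of the wheel's crank grip: an upright steel cylinder 17 mm across, 34 mm tall, standing on the wheel 40 mm from the wheel's axis; it spins freely on its own pin. Its top is 109 mm above the worktop and its foot 75 mm
- wheel_disc (a joint): handwheel angle in rad, growing anticlockwise seen from above; the carriage moves 12 mm per rad (75 mm per turn), anticlockwise sends it to the rig's +y, to the stop. Turns easily (about 1 N at the crank grip) and stays where it is left
- carriage (a joint): position of the camera carriage along the rig's +y axis in m: 0 at the wheel end (carriage middle at rig y = 0), 0.090 when it touches the end stop and can go no further. The carriage is 60 mm long (y), 70 mm wide, with its top 50 mm above the worktop
- lens (a point): black camera head, 50 x 66 x 40 mm with a lens tube 38 mm across, on the carriage. This point is the middle of the lens glass, 115 mm above the worktop, at x = +20 mm of the rig; its z axis = viewing direction, out of the lens, leaning 30 deg from straight up towards the rig's -x (towards the robot); y axis = along the rail
- focus (a point): point in the air 120 mm in front of the lens glass on the camera's viewing axis; it travels with the camera
- plate_tri: white plastic press plate: triangle with rounded corners, 8 mm thick, 70 mm from corner to side across from it, one corner at +x. Origin at the centre of its flat underside, z up. Handle bar upright on its middle: 12 mm thick (x), 46 mm long (y), top 48 mm above the underside. 50 to 100 g. Starts lying in the triangular mould with 3 mm play, underside 5 mm above the worktop
- plate_face (a point): centre of the triangular plate's flat underside
- mould_tri: white plastic triangular onigiri mould with cut-off corners, open at the top, 30 mm high, 4 mm walls, 5 mm floor, about 84 mm from a corner to the side across from it; loose, 0.25 kg. Origin at the centre of its underside; one corner at +x
- mould_round: white plastic round mould, 84 mm across, 30 mm high; loose. Origin at the centre of its underside. Not wanted
- plate_round: round press plate 69 mm across lying in the round mould, with the same handle as the triangular one. Not wanted. Origin at the centre of its underside
- bowl: stainless steel bowl, 170 mm across, 70 mm high; origin at the centre of its underside
- teacup: cup, 72 mm across, 75 mm high; origin at the centre of its underside
- dish: small sauce dish, 90 mm across, 18 mm high; origin at the centre of its underside
- jar: jar, 60 mm across, 90 mm high; origin at the centre of its underside
There are look-alikes about, which are no part of the job. Leave any red look-alike of the plate_tri alone. What is shaped like the mould_tri but yellow is not meant.

How it is judged:
By the outcome, as a careful person would: the job done as asked, in the order asked, and still so for the second after the job is handed in, while the arm keeps its last pose, push and grip.
It also fails if it takes over 61 s, if anything falls off the work surface, if the arm or the gripper's body presses on something with over 40 N, if the wrist force passes 120 N, or if a joint passes its speed limit or range.

## Working session

There is one attempt and no reset: what is moved stays moved. The work goes in short steps, Python scripts to look and compute and a tool call to move; the robot and the scene stay as the last step left them, time stands still between calls to the robot, and variables do not carry over. Pictures are saved under pics/ and viewed, at most 10 in all, crops included, and the job is handed in when it is done.

Besides the shell and the picture viewer there is one more tool, called as a command line: name --argument value ..., lists and objects as JSON in quotes. jog_arm: Moves the arm, as the interface text tells. Its arguments: {"type":"object","properties":{"motion":{"type":"array"}},"required":["motion"]}

```bash
mkdir -p pics; python3 - <<'E'
from rig import manip, viewer
import cv2, numpy as np
for n in("top","side"):
    im=viewer.read_camera(n); cv2.imwrite(f"pics/{n}0.png",im[:,:,::-1])
    c=viewer.calibration(n); print(n,np.round(c["intrinsics"],1).tolist(),np.round(c["R"],4).tolist(),np.round(c["t"],4).tolist())
o=manip.get_obs(); print(o["time_s"],o["tcp_pos"],o["ee_rot"],o["finger_gap"],manip.pinch_z)
E
```

```text
top [[444.5, 0.0, 322.9], [0.0, 444.5, 247.3], [0.0, 0.0, 1.0]] [[0.0271, -0.9996, -0.0026], [-0.9975, -0.0268, -0.0657], [0.0656, 0.0044, -0.9978]] [0.02, 0.5529, 1.1693]
side [[595.2, 0.0, 329.3], [0.0, 595.2, 243.3], [0.0, 0.0, 1.0]] [[0.7923, -0.6102, -0.0004], [-0.3268, -0.4237, -0.8448], [0.5153, 0.6694, -0.5351]] [-0.4035, 0.3297, 1.1392]
0.1 [0.21984722 0.58451282 0.23033812] [ 1.79889810e+02 -5.81896574e-03 -2.06244115e+01] 0.08550528979444036 0.0187
```

View pics/top0.png

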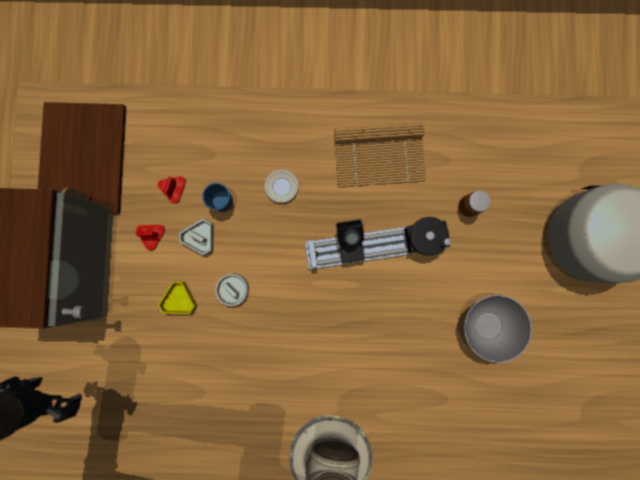

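View pics/side0.png

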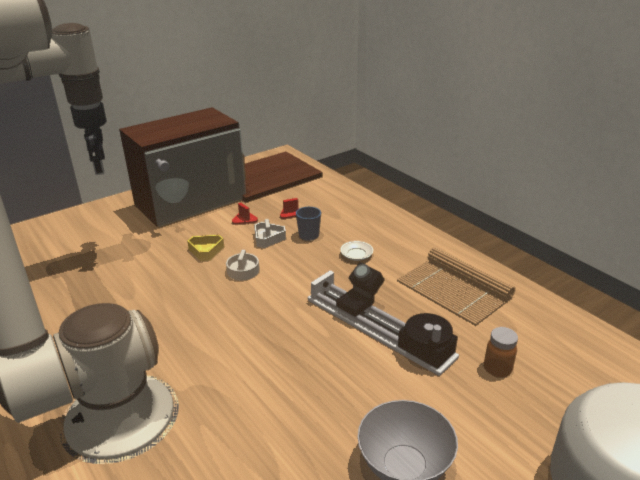

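The white triangular mould with its white plate is at top (197,238) and side (268,233). These are not wanted:
- The yellow mould at top (178,299).
- The red plates at top (172,188) and (150,236).
- The round white mould at top (232,291).

The rig has its wheel at top (430,236), with the crank grip near (447,241), and its stop at (311,255). I'll check this in one enlarged crop.

```bash
cat > h.py <<'E'
import numpy as np, cv2
from rig import manip, viewer
C={n:viewer.calibration(n) for n in("top","side")}
def ray(n,p):
    c=C[n];R=np.array(c["R"]);t=np.array(c["t"])
    d=R.T@np.linalg.inv(c["intrinsics"])@[p[0],p[1],1.];return -R.T@t,d
def onz(n,p,z):
    o,d=ray(n,p);return o+d*(z-o[2])/d[2]
def proj(n,X):
    c=C[n];q=np.array(c["intrinsics"])@(np.array(c["R"])@X+np.array(c["t"]));return q[:2]/q[2]
def tri(a,b):
    (o1,d1),(o2,d2)=ray("top",a),ray("side",b)
    s=np.linalg.lstsq(np.c_[d1,-d2],o2-o1,rcond=None)[0]
    p,q=o1+s[0]*d1,o2+s[1]*d2;return (p+q)/2,np.linalg.norm(p-q)
E
python3 - <<'E'
from h import *
t=cv2.imread("pics/top0.png");s=cv2.imread("pics/side0.png")
def crop(im,x,y,w,h,k): return cv2.resize(im[y:y+h,x:x+w],None,fx=k,fy=k,interpolation=cv2.INTER_CUBIC)
M=np.zeros((600,800,3),np.uint8)
def put(a,x,y): M[y:y+a.shape[0],x:x+a.shape[1]]=a
put(crop(t,300,205,160,68,5),0,0)
put(crop(t,172,212,50,50,5),0,345)
put(crop(s,245,212,50,40,5),255,345)
put(crop(s,390,305,72,62,4),510,345)
cv2.imwrite("pics/crop1.png",M)
# wheel: dark region in top
g=cv2.cvtColor(t,cv2.COLOR_BGR2GRAY);hsv=cv2.cvtColor(t,cv2.COLOR_BGR2HSV)
m=(g<50).astype(np.uint8); m[:, :395]=0;m[:,455:]=0;m[:205]=0;m[265:]=0
cs,_=cv2.findContours(m,cv2.RETR_EXTERNAL,cv2.CHAIN_APPROX_NONE)
c=max(cs,key=cv2.contourArea);print("wheel",cv2.contourArea(c),cv2.minEnclosingCircle(c),cv2.fitEllipse(c),np.round(onz("top",cv2.fitEllipse(c)[0],.074),4))
# white mould
m=((hsv[...,1]<60)&(g>110)).astype(np.uint8)
for box in((170,212,222,262),(210,268,255,312)):
    mm=np.zeros_like(m);mm[box[1]:box[3],box[0]:box[2]]=m[box[1]:box[3],box[0]:box[2]]
    cs,_=cv2.findContours(mm,cv2.RETR_EXTERNAL,cv2.CHAIN_APPROX_NONE);c=max(cs,key=cv2.contourArea)
    P=cv2.minEnclosingTriangle(c)[1].reshape(3,2);print("white",cv2.contourArea(c),P.round(1).tolist(),[onz("top",p,.03).round(4).tolist() for p in P],onz("top",P.mean(0),.03).round(4))
E
```

```text
wheel 1215.5 ((426.5, 237.5), 23.505416870117188) ((426.1517333984375, 236.69520568847656), (36.660194396972656, 43.48862838745117), 72.38156127929688) [ 0.5825 -0.2276  0.074 ]
white 754.0 [[171.0, 237.0], [210.0, 259.29998779296875], [210.0, 213.60000610351562]] [[0.5678, 0.4382, 0.03], [0.5116, 0.3322, 0.03], [0.633, 0.3375, 0.03]] [0.5707 0.3693 0.03  ]
white 745.0 [[246.0, 265.0], [200.0, 288.0], [246.0, 318.0]] [[0.499, 0.2365, 0.03], [0.4353, 0.3552, 0.03], [0.3604, 0.2311, 0.03]] [0.4314 0.2742 0.03  ]
```

View pics/crop1.png

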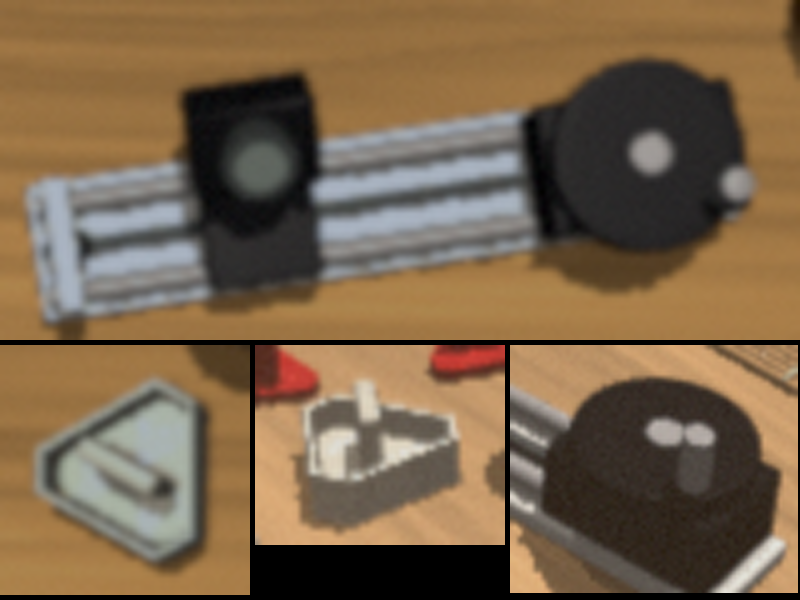

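The crop confirms one white triangular mould with a white plate, so that is the one meant. Its bar runs at about 34° down-right in the image, square to the corner at the upper right. The hub is at top px (430.2,235.4) and the crank top at (447.4,241.6). In the side view the hub is at about (428.8,326.8) and the crank top at about (437.5,327.5).

```bash
python3 - <<'E'
from h import *
t=cv2.imread("pics/top0.png").astype(int);g=t.mean(2)
r=lambda v:np.round(v,4)
ct,cs=(447.4,241.6),(437.5,327.5)
print("crank",r(onz("top",ct,.109)),r(onz("side",cs,.109)),r(tri(ct,cs)[0]))
print("hub",r(onz("top",(430.2,235.6),.08)),r(onz("side",(428.8,326.8),.08)),r(tri((430.2,235.6),(428.8,326.8))[0]))
m=(t[...,0]>t[...,2]-5)&(g>70)
U=[];L=[]
for x in list(range(320,335))+list(range(367,402)):
    y=np.where(m[205:275,x])[0]+205
    if len(y): U.append(onz("top",(x,y[0]-.5),.012)[:2]);L.append(onz("top",(x,y[-1]+.5),.012)[:2])
for n,P in(("U",U),("L",L)):
    vx,vy,x0,y0=cv2.fitLine(np.float32(P),cv2.DIST_HUBER,0,1e-4,1e-4).ravel();print(n,np.degrees(np.arctan2(vy,vx)),x0,y0,"x at y=-.1:",x0+vx/vy*(-.1-y0))
print("stop",r(onz("top",(312.4,254.4),.058)),"lens",r(onz("top",(352,237),.115)))
# plate handle top: crop-measured mask of bright bar
h=cv2.cvtColor(t.astype(np.uint8),cv2.COLOR_BGR2HSV)
for p in((187,229.5),(203.5,241.5)): print(r(onz("top",p,.053)))
print(manip.get_obs()["time_s"])
E
```

```text
crank [ 0.5684 -0.2721  0.109 ] [ 0.5699 -0.2758  0.109 ] [ 0.5699 -0.2738  0.1073]
hub [ 0.585  -0.2365  0.08  ] [ 0.5843 -0.2412  0.08  ] [ 0.5863 -0.238   0.0767]
U -79.97584 0.59757245 -0.097120956 x at y=-.1: 0.59808135
L -79.76554 0.5254605 -0.099349245 x at y=-.1: 0.52557796
stop [0.5304 0.0613 0.058 ] lens [ 0.573  -0.0363  0.115 ]
[0.5867 0.3895 0.053 ]
[0.5565 0.3451 0.053 ]
0.1
```

jog_arm --motion '[{"hand":0.0,"delta_pos":[349,-858,0],"dr":[0,0,-1.65]},{"hand":0.0,"delta_pos":[349,-858,0],"dr":[0,0,-1.65]},{"hand":0.0,"delta_pos":[349,-858,0],"dr":[0,0,-1.65]},{"hand":0.0,"delta_pos":[349,-858,0],"dr":[0,0,-1.65]},{"hand":0.0,"delta_pos":[349,-858,0],"dr":[0,0,-1.65]},{"hand":0.0,"delta_pos":[349,-858,0],"dr":[0,0,-1.65]},{"hand":0.0,"delta_pos":[349,-858,0],"dr":[0,0,-1.65]},{"hand":0.0,"delta_pos":[349,-858,0],"dr":[0,0,-1.65]},{"hand":0.0,"delta_pos":[349,-858,0],"dr":[0,0,-1.65]},{"hand":0.0,"delta_pos":[349,-858,0],"dr":[0,0,-1.65]},{"hand":0.0,"delta_pos":[349,-858,0],"dr":[0,0,-1.65]},{"hand":0.0,"delta_pos":[349,-858,0],"dr":[0,0,-1.65]}]'

```text
time_s: 1.3
tcp_pos: [0.4462, 0.0272, 0.2313]
ee_rot: [-180.0, 0.0, -115.3]
ft_force: [1.1, 0.3, -0.3]
finger_gap: 0.0428
gripper_force: 0.0
```

jog_arm --motion '[{"hand":0.0,"delta_pos":[123,-301,-50],"dr":[0,0,0]},{"hand":0.0,"delta_pos":[123,-301,-50],"dr":[0,0,0]},{"hand":0.0,"delta_pos":[123,-301,-50],"dr":[0,0,0]},{"hand":0.0,"delta_pos":[123,-301,-50],"dr":[0,0,0]},{"hand":0.0,"delta_pos":[123,-301,-50],"dr":[0,0,0]},{"hand":0.0,"delta_pos":[123,-301,-50],"dr":[0,0,0]},{"hand":0.0,"delta_pos":[123,-301,-50],"dr":[0,0,0]},{"hand":0.0,"delta_pos":[123,-301,-106],"dr":[0,0,0]},{"hand":0.0,"delta_pos":[123,-301,-106],"dr":[0,0,0]},{"hand":0.0,"delta_pos":[123,-301,-106],"dr":[0,0,0]},{"hand":0.0,"delta_pos":[123,-301,-106],"dr":[0,0,0]}]'

```text
time_s: 2.4
tcp_pos: [0.57, -0.2716, 0.1271]
ee_rot: [-179.9, -0.0, -115.1]
ft_force: [0.9, 1.0, 0.5]
finger_gap: 0.0427
gripper_force: 0.0
```

```bash
python3 - <<'E'
from h import *
s=viewer.read_camera("side")[:,:,::-1];t=viewer.read_camera("top")[:,:,::-1]
a=cv2.resize(s[240:370,370:500],None,fx=3,fy=3,interpolation=2);b=cv2.resize(t[170:300,380:510],None,fx=3,fy=3,interpolation=2)
cv2.imwrite("pics/c2.png",np.hstack([a,b]));print(manip.get_obs()["tcp_pos"])
E
```

```text
[ 0.57040089 -0.27149345  0.12790195]
```

View pics/c2.png

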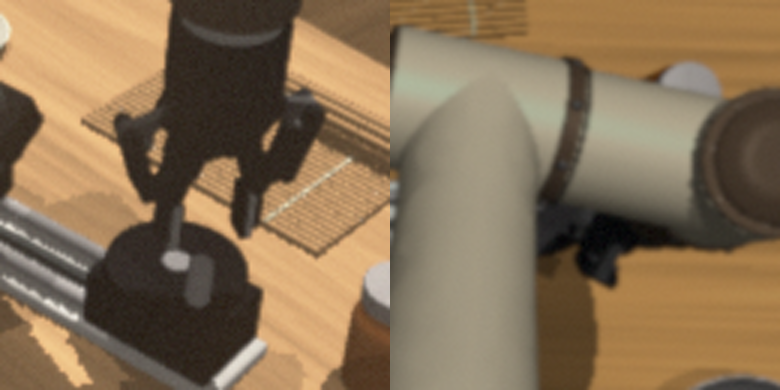

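The side crop shows the fingers straddling the crank grip (crop (200,285)), with the tips above it. Next I descend and close.

jog_arm --motion '[{"hand":0.0,"delta_pos":[-1,-2,-20],"dr":[0,0,0]},{"hand":0.0,"delta_pos":[-1,-2,-40],"dr":[0,0,0]},{"hand":0.0,"delta_pos":[-1,-2,-40],"dr":[0,0,0]},{"hand":-0.4,"delta_pos":[-1,-2,-40],"dr":[0,0,0]},{"hand":-0.7,"delta_pos":[-1,-2,-40],"dr":[0,0,0]},{"hand":-0.7,"delta_pos":[-1,-2,-40],"dr":[0,0,0]},{"hand":-0.7,"delta_pos":[-1,-2,-40],"dr":[0,0,0]}]'

```text
time_s: 3.2
tcp_pos: [0.5694, -0.2741, 0.0875]
ee_rot: [-179.8, 0.0, -115.1]
ft_force: [0.0, 2.3, 6.6]
finger_gap: 0.0152
gripper_force: 58.8
```

jog_arm --motion '[{"hand":-0.7,"delta_pos":[6.5,-2.5,0],"dr":[0,0,0]},{"hand":-0.7,"delta_pos":[13.4,-3.7,0],"dr":[0,0,0]},{"hand":-0.7,"delta_pos":[20.4,-3.8,0],"dr":[0,0,0]},{"hand":-0.7,"delta_pos":[27.2,-2.7,0],"dr":[0,0,0]},{"hand":-0.7,"delta_pos":[33.8,-0.4,0],"dr":[0,0,0]},{"hand":-0.7,"delta_pos":[39.9,3.1,0],"dr":[0,0,0]},{"hand":-0.7,"delta_pos":[39.9,3.1,0],"dr":[0,0,0]}]'

```text
time_s: 3.9
tcp_pos: [0.6091, -0.27, 0.0875]
ee_rot: [-179.9, 0.0, -115.1]
ft_force: [-1.8, 3.4, 7.8]
finger_gap: 0.0148
gripper_force: 59.1
```

jog_arm --motion '[{"hand":-0.7,"delta_pos":[5.4,4.4,0],"dr":[0,0,0]},{"hand":-0.7,"delta_pos":[9.9,9.7,0],"dr":[0,0,0]},{"hand":-0.7,"delta_pos":[13.5,15.7,0],"dr":[0,0,0]},{"hand":-0.7,"delta_pos":[15.9,22.2,0],"dr":[0,0,0]},{"hand":-0.7,"delta_pos":[17.2,29.1,0],"dr":[0,0,0]},{"hand":-0.7,"delta_pos":[17.3,36.1,0],"dr":[0,0,0]},{"hand":-0.7,"delta_pos":[16.1,42.9,0],"dr":[0,0,0]},{"hand":-0.7,"delta_pos":[13.8,49.5,0],"dr":[0,0,0]},{"hand":-0.7,"delta_pos":[10.4,55.6,0],"dr":[0,0,0]},{"hand":-0.7,"delta_pos":[6.0,61.0,0],"dr":[0,0,0]},{"hand":-0.7,"delta_pos":[0.7,65.5,0],"dr":[0,0,0]},{"hand":-0.7,"delta_pos":[0.7,65.5,0],"dr":[0,0,0]}]'

```text
time_s: 5.1
tcp_pos: [0.6095, -0.2052, 0.0875]
ee_rot: [-179.8, 0.0, -115.1]
ft_force: [-0.5, 0.4, 5.6]
finger_gap: 0.0144
gripper_force: 58.9
```

```bash
python3 - <<'E'
from h import *
s=viewer.read_camera("side")[:,:,::-1]
cv2.imwrite("pics/c3.png",cv2.resize(s[230:370,300:480],None,fx=4,fy=4,interpolation=2))
E
```

```text
(no output)
```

View pics/c3.png

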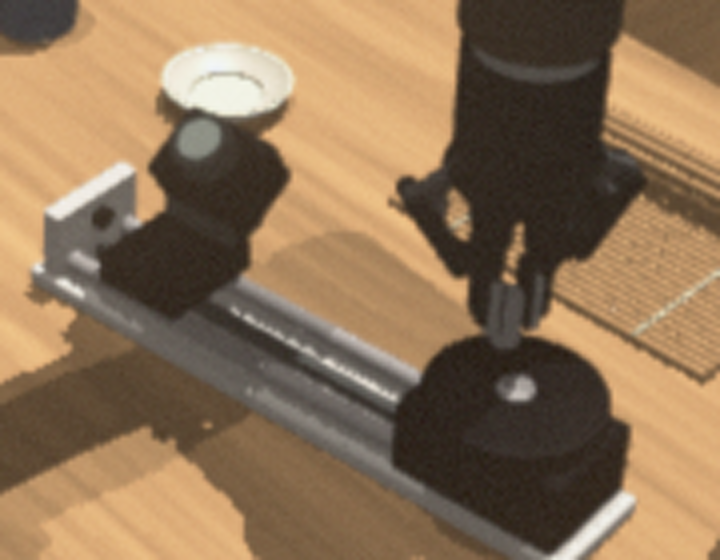

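The carriage has moved well towards the stop at crop (90,210), and the fingers still hold the crank at crop (505,315). I'll keep winding.

jog_arm --motion '[{"hand":-0.7,"delta_pos":[-6.0,3.5,0],"dr":[0,0,0]},{"hand":-0.7,"delta_pos":[-12.5,6.0,0],"dr":[0,0,0]},{"hand":-0.7,"delta_pos":[-19.4,7.3,0],"dr":[0,0,0]},{"hand":-0.7,"delta_pos":[-26.3,7.4,0],"dr":[0,0,0]},{"hand":-0.7,"delta_pos":[-33.2,6.2,0],"dr":[0,0,0]},{"hand":-0.7,"delta_pos":[-39.8,3.9,0],"dr":[0,0,0]},{"hand":-0.7,"delta_pos":[-45.9,0.5,0],"dr":[0,0,0]},{"hand":-0.7,"delta_pos":[-51.3,-3.9,0],"dr":[0,0,0]},{"hand":-0.7,"delta_pos":[-51.3,-3.9,0],"dr":[0,0,0]}]'

```text
time_s: 6.05
tcp_pos: [0.5573, -0.2093, 0.0875]
ee_rot: [-179.9, 0.0, -115.1]
ft_force: [-2.0, 0.9, 8.9]
finger_gap: 0.0147
gripper_force: 59.2
```

jog_arm --motion '[{"hand":-0.7,"delta_pos":[-2.4,-2.5,0],"dr":[0,0,0]},{"hand":-0.7,"delta_pos":[-4.5,-5.3,0],"dr":[0,0,0]},{"hand":-0.7,"delta_pos":[-6.4,-8.2,0],"dr":[0,0,0]},{"hand":-0.7,"delta_pos":[-6.4,-8.2,0],"dr":[0,0,0]}]'

```text
time_s: 6.45
tcp_pos: [0.551, -0.2176, 0.0874]
ee_rot: [-179.9, -0.0, -115.1]
ft_force: [-3.9, 1.5, 8.6]
finger_gap: 0.0148
gripper_force: 59.3
```

jog_arm --motion '[{"hand":-0.7,"delta_pos":[-1.7,-3.1,0],"dr":[0,0,0]},{"hand":-0.7,"delta_pos":[-1.7,-3.1,0],"dr":[0,0,0]}]'

```text
time_s: 6.65
tcp_pos: [0.5494, -0.2208, 0.0874]
ee_rot: [-179.9, -0.0, -115.1]
ft_force: [-2.9, 0.6, 9.3]
finger_gap: 0.0152
gripper_force: 59.2
```

jog_arm --motion '[{"hand":-0.7,"delta_pos":[-1.4,-3.2,0],"dr":[0,0,0]},{"hand":-0.7,"delta_pos":[-1.4,-3.2,0],"dr":[0,0,0]}]'

```text
time_s: 6.85
tcp_pos: [0.548, -0.224, 0.0874]
ee_rot: [-179.9, -0.0, -115.1]
ft_force: [-2.6, 0.3, 7.6]
finger_gap: 0.0145
gripper_force: 59.2
```

jog_arm --motion '[{"hand":-0.7,"delta_pos":[-1.1,-3.3,0],"dr":[0,0,0]},{"hand":-0.7,"delta_pos":[-1.1,-3.3,0],"dr":[0,0,0]}]'

```text
time_s: 7.05
tcp_pos: [0.547, -0.2275, 0.0874]
ee_rot: [-179.9, -0.0, -115.1]
ft_force: [-2.5, 0.7, 8.4]
finger_gap: 0.0148
gripper_force: 59.2
```

jog_arm --motion '[{"hand":-0.7,"delta_pos":[-0.8,-3.4,0],"dr":[0,0,0]},{"hand":-0.7,"delta_pos":[-0.8,-3.4,0],"dr":[0,0,0]}]'

```text
time_s: 7.25
tcp_pos: [0.5463, -0.2305, 0.0874]
ee_rot: [-179.9, 0.0, -115.1]
ft_force: [-3.0, 0.6, 8.6]
finger_gap: 0.0146
gripper_force: 59.2
```

jog_arm --motion '[{"hand":-0.7,"delta_pos":[-0.5,-3.5,0],"dr":[0,0,0]},{"hand":-0.7,"delta_pos":[-0.5,-3.5,0],"dr":[0,0,0]}]'

```text
time_s: 7.45
tcp_pos: [0.5462, -0.2312, 0.0874]
ee_rot: [-179.9, 0.2, -115.2]
ft_force: [-1.7, 12.9, 11.8]
finger_gap: 0.0147
gripper_force: 59.6
```

jog_arm --motion '[{"hand":-0.7,"delta_pos":[-0.2,-3.5,0],"dr":[0,0,0]},{"hand":-0.7,"delta_pos":[-0.2,-3.5,0],"dr":[0,0,0]}]'

```text
time_s: 7.65
tcp_pos: [0.5461, -0.2319, 0.0874]
ee_rot: [180.0, 0.4, -115.1]
ft_force: [-1.6, 23.8, 14.3]
finger_gap: 0.0147
gripper_force: 60.0
```

```bash
python3 - <<'E'
from h import *
s=viewer.read_camera("side")[:,:,::-1];t=viewer.read_camera("top")[:,:,::-1]
a=cv2.resize(s[255:335,300:400],None,fx=4,fy=4,interpolation=2);b=cv2.resize(t[200:280,300:400],None,fx=4,fy=4,interpolation=2)
cv2.imwrite("pics/c4.png",np.hstack([a,b]))
E
```

```text
(no output)
```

View pics/c4.png

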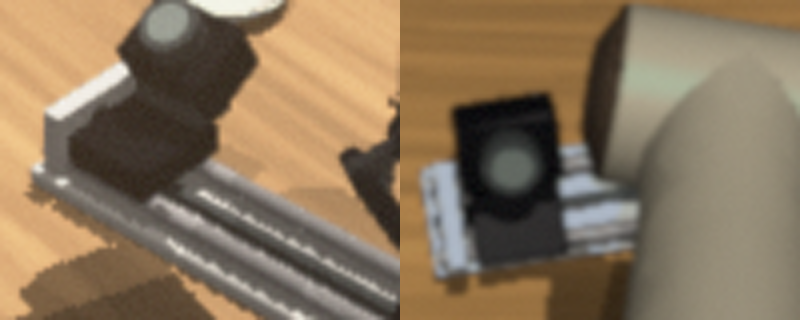

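The carriage sits against the stop plate in both views: the crop shows no gap, and the crank force rose to 24 N. I'll ease off to a light push, then open a little and lift.

jog_arm --motion '[{"hand":-0.7,"delta_pos":[0.3,5,0],"dr":[0,0,0]},{"hand":-0.7,"delta_pos":[0.3,5,0],"dr":[0,0,0]},{"hand":-0.35,"delta_pos":[0.3,5,0],"dr":[0,0,0]},{"hand":-0.35,"delta_pos":[0.3,5,0],"dr":[0,0,0]},{"hand":-0.35,"delta_pos":[0.3,5,0],"dr":[0,0,0]}]'

```text
time_s: 8.25
tcp_pos: [0.5453, -0.2325, 0.085]
ee_rot: [180.0, -0.0, -115.2]
ft_force: [-0.0, 0.1, 0.1]
finger_gap: 0.0278
gripper_force: 0.0
```

jog_arm --motion '[{"hand":-0.35,"delta_pos":[0,0,15],"dr":[0,0,0]},{"hand":-0.35,"delta_pos":[0,0,30],"dr":[0,0,0]},{"hand":-0.35,"delta_pos":[0,0,50],"dr":[0,0,0]},{"hand":-0.35,"delta_pos":[0,0,100],"dr":[0,0,0]},{"hand":-0.35,"delta_pos":[0,0,140],"dr":[0,0,0]},{"hand":-0.35,"delta_pos":[-80,200,140],"dr":[0,0,0]},{"hand":-0.35,"delta_pos":[-80,200,140],"dr":[0,0,0]},{"hand":-0.35,"delta_pos":[-80,200,140],"dr":[0,0,0]},{"hand":-0.35,"delta_pos":[-80,350,140],"dr":[0,0,0]},{"hand":-0.35,"delta_pos":[-80,350,140],"dr":[0,0,0]},{"hand":-0.35,"delta_pos":[-80,350,140],"dr":[0,0,0]},{"hand":-0.35,"delta_pos":[-80,350,140],"dr":[0,0,0]}]'

```text
time_s: 9.45
tcp_pos: [0.4663, 0.1072, 0.2253]
ee_rot: [-180.0, 0.0, -115.2]
ft_force: [0.7, 0.5, -0.3]
finger_gap: 0.0274
gripper_force: 0.0
```

```bash
python3 - <<'E'
from h import *
for n in("top","side"): cv2.imwrite(f"pics/{n}5.png",viewer.read_camera(n)[:,:,::-1])
t=cv2.imread("pics/top5.png");s=cv2.imread("pics/side5.png")
def crop(im,x,y,w,h,k): return cv2.resize(im[y:y+h,x:x+w],None,fx=k,fy=k,interpolation=cv2.INTER_CUBIC)
M=np.zeros((600,800,3),np.uint8)
def put(a,x,y): M[y:y+a.shape[0],x:x+a.shape[1]]=a
put(crop(t,175,215,40,45,8),0,0)
put(crop(s,250,215,40,35,10),400,0)
put(crop(t,300,205,65,38,6),0,370)
put(crop(s,305,255,66,38,6),400,370)
cv2.imwrite("pics/c6.png",M)
E
```

```text
(no output)
```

View pics/c6.png

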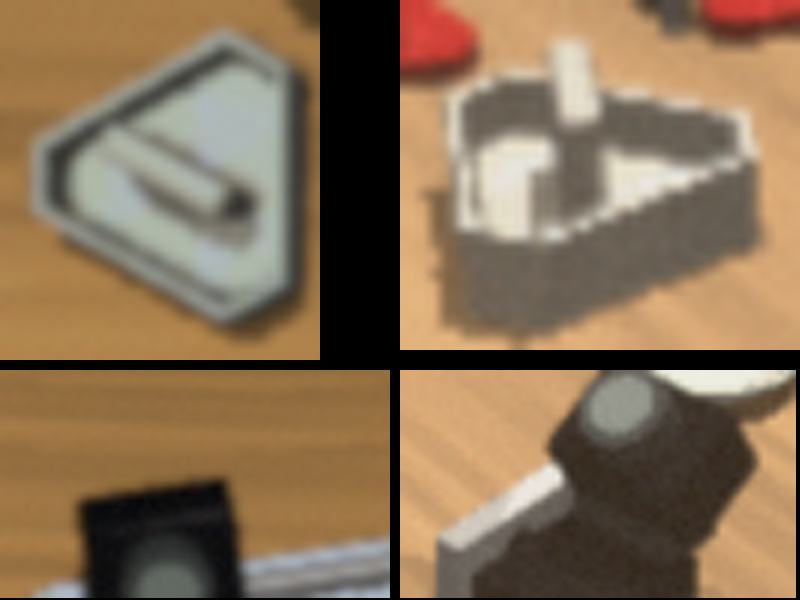

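The top crop shows the bar's upper face from px (188.3,231.2) to (203,239.3). In the side view it runs from (266.6,218.8) to (267.6,226.8). The lens glass is at top (327.6,240.9) and side (341.2,260.1).

```bash
python3 - <<'E'
from h import *
r=lambda v:np.round(v,4)
a=[(188.3,231.2),(203.0,239.3)];b=[(266.6,218.8),(267.6,226.8)]
T=[onz("top",p,.053) for p in a];S=[onz("side",p,.053) for p in b]
for n,P in(("top",T),("side",S)): d=P[0]-P[1];print(n,r(P),"mid",r((P[0]+P[1])/2),np.linalg.norm(d),np.degrees(np.arctan2(d[1],d[0])))
print("tri",[ (r(x),round(e,4)) for x,e in (tri(p,q) for p,q in zip(a,b))])
x,e=tri((327.6,240.9),(341.2,260.1));print("lens tri",r(x),e,r(onz("top",(327.6,240.9),.115)),r(onz("side",(341.2,260.1),.115)))
# mould rim contour -> symmetric centre & orientation
t=cv2.imread("pics/top5.png");h=cv2.cvtColor(t,cv2.COLOR_BGR2HSV);g=t.mean(2)
m=np.zeros(g.shape,np.uint8);B=(slice(214,262),slice(174,216));m[B]=((h[...,1]<90)&(g>75))[B]
cs,_=cv2.findContours(m,cv2.RETR_EXTERNAL,cv2.CHAIN_APPROX_NONE);c=max(cs,key=cv2.contourArea)
w=np.float32([onz("top",p,.03)[:2] for p in c[:,0]])*1000
P=cv2.minEnclosingTriangle(w.reshape(-1,1,2))[1].reshape(3,2);ctr=P.mean(0);d=P-ctr
print("mould",P.round(1).tolist(),ctr,np.degrees(np.arctan2(d[:,1],d[:,0])).round(1),np.hypot(*d.T))
# wheel-based rig estimate
yaw=np.radians(10.1);Y=np.array([-np.sin(yaw),np.cos(yaw)]);X=np.array([Y[1],-Y[0]])
W=np.array([.586,-.2377]);O=W+.17*Y;L=O+.02*X+.09*Y;F=L-.06*X;print("O",O,"L",L,"F",F,.115+.12*np.cos(np.pi/6))
E
```

```text
top [[0.5823 0.3859 0.053 ]
 [0.5622 0.3467 0.053 ]] mid [0.5723 0.3663 0.053 ] 0.04404995282777665 62.85718505372841
side [[0.5835 0.3846 0.053 ]
 [0.562  0.3458 0.053 ]] mid [0.5728 0.3652 0.053 ] 0.044343080884082425 61.01658725542032
tri [(array([0.583 , 0.3854, 0.0528]), np.float64(0.0017)), (array([0.5624, 0.3468, 0.0524]), np.float64(0.0003))]
lens tri [0.5619 0.0233 0.1151] 0.0003165970339475372 [0.5618 0.0234 0.115 ] [0.5621 0.0233 0.115 ]
mould [[636.0, 334.8999938964844], [508.6000061035156, 329.3999938964844], [568.2000122070312, 441.70001220703125]] [570.9177  368.65707] [ -27.4 -147.8   92.1] [73.25929 73.65798 73.04806]
O [ 0.55618766 -0.07033446] L [0.56009471 0.02177816] F [0.50102452 0.01125616] 0.21892304845413263
```

```bash
python3 - <<'E'
from h import *
c=np.array([.6095,-.2052]);u=np.array([np.cos(np.radians(-25)),np.sin(np.radians(-25))]);v=np.array([-u[1],u[0]])
for z in(.0875,.075):
  for k in(-22,-7.3,7.3,22):
    for w in (-11,11):
      p=proj("side",np.r_[c+u*k/1e3+v*w/1e3,z]);print(z,k,w,((p-[300,230])*4).round())
for z in(.075,.109): print("crank",z,((proj("side",np.r_[c,z])-[300,230])*4).round())
im=cv2.imread("pics/c3.png")[250:390,430:590];cv2.imwrite("pics/c7.png",cv2.resize(im,None,fx=4,fy=4,interpolation=2))
E
```

```text
0.0875 -22 -11 [469. 341.]
0.0875 -22 11 [455. 316.]
0.0875 -7.3 -11 [495. 337.]
0.0875 -7.3 11 [481. 312.]
0.0875 7.3 -11 [521. 333.]
0.0875 7.3 11 [507. 308.]
0.0875 22 -11 [548. 330.]
0.0875 22 11 [533. 304.]
0.075 -22 -11 [467. 360.]
0.075 -22 11 [453. 334.]
0.075 -7.3 -11 [493. 356.]
0.075 -7.3 11 [479. 330.]
0.075 7.3 -11 [519. 352.]
0.075 7.3 11 [505. 326.]
0.075 22 -11 [545. 348.]
0.075 22 11 [530. 323.]
crank 0.075 [499. 341.]
crank 0.109 [505. 291.]
```

View pics/c7.png

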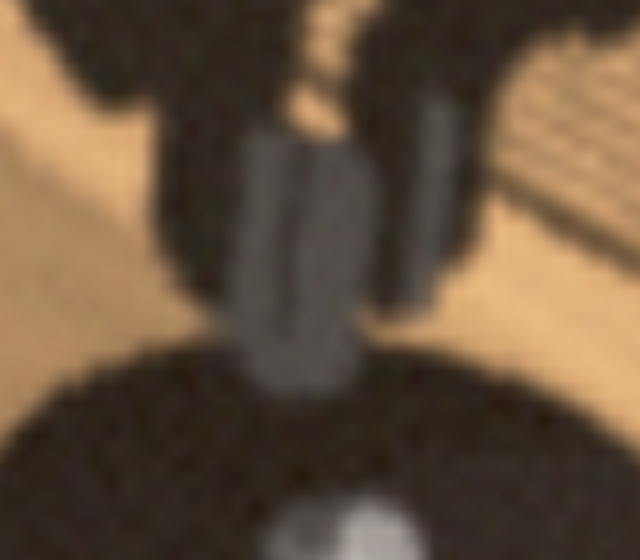

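The finger tips lie at the reported TCP height: they project to crop (364,332) and appear near (390,318). The pads are about 30 mm long, so a TCP height of 33 mm clears the mould rim and grips 20 mm of the bar.

jog_arm --motion '[{"hand":-0.3,"delta_pos":[106,259,0],"dr":[0,0,-0.049]},{"hand":-0.3,"delta_pos":[106,259,0],"dr":[0,0,-0.049]},{"hand":-0.3,"delta_pos":[106,259,0],"dr":[0,0,-0.049]},{"hand":-0.3,"delta_pos":[106,259,0],"dr":[0,0,-0.049]},{"hand":-0.3,"delta_pos":[106,259,0],"dr":[0,0,-0.049]},{"hand":-0.3,"delta_pos":[106,259,0],"dr":[0,0,-0.049]},{"hand":-0.3,"delta_pos":[106,259,-40],"dr":[0,0,-0.049]},{"hand":-0.3,"delta_pos":[106,259,-80],"dr":[0,0,-0.049]},{"hand":-0.3,"delta_pos":[106,259,-120],"dr":[0,0,-0.049]},{"hand":-0.3,"delta_pos":[106,259,-155],"dr":[0,0,-0.049]},{"hand":-0.3,"delta_pos":[106,259,-155],"dr":[0,0,-0.049]},{"hand":-0.3,"delta_pos":[106,259,-155],"dr":[0,0,-0.049]}]'

```text
time_s: 10.75
tcp_pos: [0.5737, 0.364, 0.0703]
ee_rot: [-180.0, -0.1, -118.0]
ft_force: [0.5, -0.2, 1.0]
finger_gap: 0.0299
gripper_force: 0.0
```

```bash
python3 - <<'E'
from h import *
o=manip.get_obs();print(o["tcp_pos"],o["ee_rot"],o["time_s"])
s=viewer.read_camera("side")[:,:,::-1]
cv2.imwrite("pics/c8.png",cv2.resize(s[170:260,220:320],None,fx=6,fy=6,interpolation=2))
E
```

```text
[0.57371265 0.3639722  0.07027057] [-1.79972059e+02 -7.08180822e-02 -1.17977966e+02] 10.75
```

View pics/c8.png

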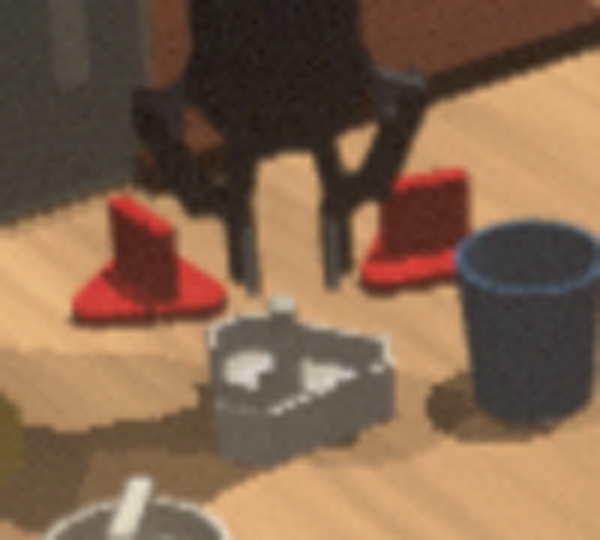

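The fingers straddle the bar (crop (283,305)) with their middle at x ≈ 290, which agrees with the measured 2 mm offset. I'll correct it, then descend and close.

jog_arm --motion '[{"hand":-0.3,"delta_pos":[-1.2,1.8,0],"dr":[0,0,0]},{"hand":-0.3,"delta_pos":[-1.2,1.8,-15],"dr":[0,0,0]},{"hand":-0.3,"delta_pos":[-1.2,1.8,-30],"dr":[0,0,0]},{"hand":-0.3,"delta_pos":[-1.2,1.8,-37],"dr":[0,0,0]},{"hand":-0.3,"delta_pos":[-1.2,1.8,-37],"dr":[0,0,0]},{"hand":-0.3,"delta_pos":[-1.2,1.8,-37],"dr":[0,0,0]}]'

```text
time_s: 11.4
tcp_pos: [0.5718, 0.3664, 0.0329]
ee_rot: [-180.0, -0.0, -117.9]
ft_force: [-0.8, -0.2, 0.4]
finger_gap: 0.03
gripper_force: 0.0
```

jog_arm --motion '[{"hand":-0.6,"delta_pos":[0,0,0],"dr":[0,0,0]},{"hand":-0.9,"delta_pos":[0,0,0],"dr":[0,0,0]},{"hand":-1,"delta_pos":[0,0,0],"dr":[0,0,0]},{"hand":-1,"delta_pos":[0,0,0],"dr":[0,0,0]},{"hand":-1,"delta_pos":[0,0,0],"dr":[0,0,0]}]'

```text
time_s: 11.9
tcp_pos: [0.5722, 0.3668, 0.034]
ee_rot: [-180.0, 0.1, -118.0]
ft_force: [-0.9, -0.4, 3.7]
finger_gap: 0.0104
gripper_force: 61.4
```

jog_arm --motion '[{"hand":-1,"delta_pos":[0,0,5],"dr":[0,0,0]},{"hand":-1,"delta_pos":[0,0,12],"dr":[0,0,0]},{"hand":-1,"delta_pos":[0,0,20],"dr":[0,0,0]},{"hand":-1,"delta_pos":[0,0,30],"dr":[0,0,0]},{"hand":-1,"delta_pos":[0,0,45],"dr":[0,0,0]},{"hand":-1,"delta_pos":[0,0,70],"dr":[0,0,0]},{"hand":-1,"delta_pos":[0,0,100],"dr":[0,0,0]},{"hand":-1,"delta_pos":[0,0,140],"dr":[0,0,0]},{"hand":-1,"delta_pos":[0,0,180],"dr":[0,0,0]},{"hand":-1,"delta_pos":[0,0,180],"dr":[0,0,0]}]'

```text
time_s: 12.9
tcp_pos: [0.5748, 0.3683, 0.2228]
ee_rot: [-179.6, 0.8, -117.9]
ft_force: [0.2, 0.3, -0.2]
finger_gap: 0.0106
gripper_force: 61.0
```

```bash
python3 - <<'E'
from h import *
o=manip.get_obs();print(o["tcp_pos"],o["ee_rot"],o["finger_gap"],o["gripper_force"],o["ft_force"])
s=viewer.read_camera("side")[:,:,::-1];cv2.imwrite("pics/side9.png",s)
cv2.imwrite("pics/c9.png",cv2.resize(s[100:260,200:330],None,fx=3.7,fy=3.7,interpolation=2))
# target tool pose
from scipy.spatial.transform import Rotation as Ro
yaw=np.radians(10.0);X=np.array([np.cos(yaw),np.sin(yaw),0]);Y=np.array([-X[1],X[0],0]);Z=np.array([0,0,1.])
zl=Z*np.cos(np.pi/6)-X*np.sin(np.pi/6)
L=np.array([.561,.0226,.115]);F=L+.12*zl
Rc=Ro.from_euler("xyz",o["ee_rot"],degrees=True).as_matrix()
p0=np.array([np.cos(np.radians(-28)),np.sin(np.radians(-28)),0]) # plate x at grasp
Pg=np.c_[p0,np.cross(Z,p0),Z]                         # plate frame at grasp
Rg=Ro.from_euler("xyz",[180,.1,-118],degrees=True).as_matrix();tg=np.array([.5722,.3668,.034]);og=np.array([.5725,.3658,.005])
Rtp=Rg.T@Pg;ttp=Rg.T@(og-tg);print("plate in tool",ttp)
for s_ in(1,-1):
    Pt=np.c_[np.cross(s_*Y,zl),s_*Y,zl];Rt=Pt@Rtp.T;tt=F-Rt@ttp
    print(s_,"F",F,"tcp",tt.round(4),"rpy",Ro.from_matrix(Rt).as_euler("xyz",degrees=True).round(2),"d mm",((tt-o["tcp_pos"])*1e3).round(1),"dr",Ro.from_matrix(Rt@Rc.T).as_rotvec().round(4))
E
```

```text
[0.57478452 0.36833345 0.22283165] [-179.59939451    0.81052348 -117.89646391] 0.010552946341024246 60.98528981208801 [ 0.18870223  0.31318118 -0.21556321]
plate in tool [ 0.00079272 -0.00073436  0.02899866]
1 F [0.50191153 0.01218111 0.21892305] tcp [0.4869 0.0103 0.2437] rpy [-1.500e+02  9.000e-02 -7.995e+01] d mm [ -87.9 -358.    20.8] dr [-0.094  -0.5175  0.6432]
-1 F [0.50191153 0.01218111 0.21892305] tcp [0.4884 0.009  0.2444] rpy [1.500e+02 9.000e-02 9.995e+01] d mm [ -86.4 -359.3   21.6] dr [ 0.6849 -0.0919 -2.4035]
```

View pics/c9.png

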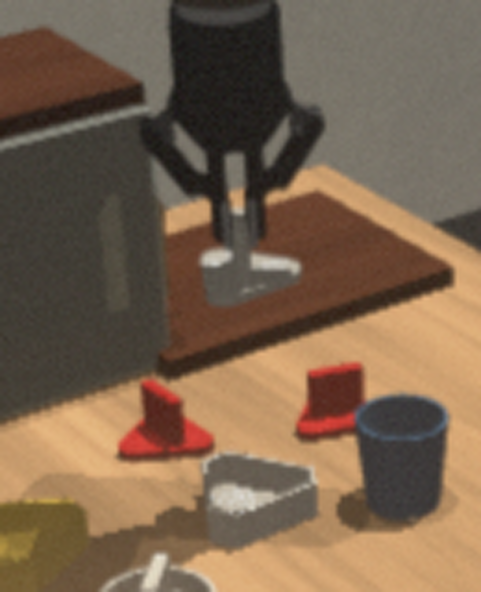

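The plate hangs level in the gripper (crop (245,275)) and the mould stayed in place, empty, at (260,500). Now I turn it and carry it over the lens.

jog_arm --motion '[{"hand":-1,"delta_pos":[0,0,10],"dr":[0,0,0]},{"hand":-1,"delta_pos":[-15,-40,40],"dr":[-0.012,-0.065,0.08]},{"hand":-1,"delta_pos":[-25,-80,60],"dr":[-0.024,-0.13,0.16]},{"hand":-1,"delta_pos":[-35,-120,70],"dr":[-0.036,-0.2,0.24]},{"hand":-1,"delta_pos":[-45,-160,70],"dr":[-0.048,-0.26,0.32]},{"hand":-1,"delta_pos":[-55,-200,70],"dr":[-0.06,-0.33,0.4]},{"hand":-1,"delta_pos":[-65,-240,70],"dr":[-0.07,-0.39,0.48]},{"hand":-1,"delta_pos":[-75,-280,70],"dr":[-0.08,-0.45,0.56]},{"hand":-1,"delta_pos":[-88,-320,70],"dr":[-0.094,-0.5175,0.6432]},{"hand":-1,"delta_pos":[-88,-345,70],"dr":[-0.094,-0.5175,0.6432]},{"hand":-1,"delta_pos":[-88,-358,70],"dr":[-0.094,-0.5175,0.6432]},{"hand":-1,"delta_pos":[-88,-358,70],"dr":[-0.094,-0.5175,0.6432]}]'

```text
time_s: 14.15
tcp_pos: [0.483, 0.0067, 0.2831]
ee_rot: [-150.5, -0.6, -80.6]
ft_force: [0.0, -0.2, -0.8]
finger_gap: 0.0103
gripper_force: 60.9
```

jog_arm --motion '[{"hand":-1,"delta_pos":[0,0,0],"dr":[0,0,0]},{"hand":-1,"delta_pos":[0,0,0],"dr":[0,0,0]}]'

```text
time_s: 14.35
tcp_pos: [0.4838, 0.0089, 0.2829]
ee_rot: [-150.5, -0.6, -80.4]
ft_force: [-0.3, 1.1, -1.1]
finger_gap: 0.0105
gripper_force: 60.9
```

```bash
cat > tgt.py <<'E'
from h import *
from scipy.spatial.transform import Rotation as Ro
yaw=np.radians(10.0);X=np.array([np.cos(yaw),np.sin(yaw),0]);Y=np.array([-X[1],X[0],0]);Z=np.array([0,0,1.])
zl=Z*np.cos(np.pi/6)-X*np.sin(np.pi/6)
L=np.array([.561,.0226,.115]);F=L+.12*zl
p0=np.array([np.cos(np.radians(-28)),np.sin(np.radians(-28)),0]);Pg=np.c_[p0,np.cross(Z,p0),Z]
Rg=Ro.from_euler("xyz",[180,.1,-118],degrees=True).as_matrix();Rtp=Rg.T@Pg
ttp=Rg.T@(np.array([.5725,.3658,.005])-np.array([.5722,.3668,.034]))
Pt=np.c_[np.cross(Y,zl),Y,zl];Rt=Pt@Rtp.T;tt=F-Rt@ttp
def err():
    o=manip.get_obs();R=Ro.from_euler("xyz",o["ee_rot"],degrees=True).as_matrix();p=np.array(o["tcp_pos"])
    print("t",o["time_s"],"d mm",((tt-p)*1e3).round(1),"dr",Ro.from_matrix(Rt@R.T).as_rotvec().round(4),"gap",o["finger_gap"]);return R,p
E
python3 -c "
from tgt import *
err()"
```

```text
t 14.35 d mm [  3.1   1.4 -39.3] dr [ 0.0134 -0.0059  0.0073] gap 0.010481364677748106
```

jog_arm --motion '[{"hand":-1,"delta_pos":[3,1.4,-10],"dr":[0.0134,-0.006,0.0073]},{"hand":-1,"delta_pos":[3,1.4,-20],"dr":[0.0134,-0.006,0.0073]},{"hand":-1,"delta_pos":[3,1.4,-30],"dr":[0.0134,-0.006,0.0073]},{"hand":-1,"delta_pos":[3,1.4,-39],"dr":[0.0134,-0.006,0.0073]},{"hand":-1,"delta_pos":[3,1.4,-39],"dr":[0.0134,-0.006,0.0073]},{"hand":-1,"delta_pos":[3,1.4,-39],"dr":[0.0134,-0.006,0.0073]},{"hand":-1,"delta_pos":[3,1.4,-39],"dr":[0.0134,-0.006,0.0073]},{"hand":-1,"delta_pos":[3,1.4,-39],"dr":[0.0134,-0.006,0.0073]}]'

```text
time_s: 15.15
tcp_pos: [0.4871, 0.0102, 0.245]
ee_rot: [-149.9, 0.1, -80.0]
ft_force: [0.4, -0.0, -0.5]
finger_gap: 0.0107
gripper_force: 61.0
```

```bash
python3 - <<'E'
from tgt import *
R,p=err()
P=R@Rtp;o=p+R@ttp
s=viewer.read_camera("side");t=viewer.read_camera("top");cv2.imwrite("pics/side10.png",s[:,:,::-1]);cv2.imwrite("pics/top10.png",t[:,:,::-1])
pts=[o+P@np.array([.0467*np.cos(a),.0467*np.sin(a),z]) for z in(0,.008) for a in np.radians([0,120,240])]
for n,im in(("side",s),("top",t)):
    q=np.array([proj(n,x) for x in pts]);print(n,q.round(1).tolist())
    hs=cv2.cvtColor(np.ascontiguousarray(im),cv2.COLOR_RGB2HSV);x0,y0=(q.min(0)-15).astype(int);x1,y1=(q.max(0)+15).astype(int)
    m=np.zeros(im.shape[:2],np.uint8);m[y0:y1,x0:x1]=((hs[...,1]<45)&(hs[...,2]>75))[y0:y1,x0:x1]
    cs,_=cv2.findContours(m,cv2.RETR_EXTERNAL,cv2.CHAIN_APPROX_NONE)
    for c in cs:
        if cv2.contourArea(c)>40:
            print(cv2.contourArea(c),cv2.boundingRect(c),cv2.minEnclosingTriangle(c)[1].reshape(3,2).round(1).tolist())
    hull=cv2.convexHull(q.astype(np.float32));print("pred tri box",cv2.boundingRect(hull))
E
```

```text
t 15.15 d mm [-0.3  0.1 -1.3] dr [-0.001   0.0022  0.0003] gap 0.010712997607003836
side [[335.8, 215.2], [303.5, 233.1], [330.8, 246.6], [334.6, 213.1], [302.2, 231.1], [329.5, 244.6]]
145.0 (335, 242, 15, 19) [[349.0, 260.0], [349.0, 234.0], [333.0, 260.0]]
61.0 (304, 225, 11, 15) [[310.79998779296875, 222.1999969482422], [300.8999938964844, 232.10000610351562], [314.8999938964844, 242.6999969482422]]
275.0 (314, 215, 22, 30) [[337.5, 215.0], [311.79998779296875, 215.0], [328.5, 261.0]]
pred tri box (302, 213, 34, 34)
top [[329.8, 245.3], [315.7, 275.8], [351.5, 270.5], [330.1, 246.9], [315.9, 277.6], [352.0, 272.3]]
1614.5 (305, 233, 61, 49) [[316.70001220703125, 296.29998779296875], [407.79998779296875, 227.89999389648438], [301.29998779296875, 239.6999969482422]]
pred tri box (315, 245, 37, 33)
```

jog_arm --motion '[{"hand":-1,"delta_pos":[-0.3,0,-1.3],"dr":[-0.001,0.002,0]},{"hand":-1,"delta_pos":[-0.3,0,-1.3],"dr":[-0.001,0.002,0]},{"hand":-1,"delta_pos":[-0.3,0,-1.3],"dr":[-0.001,0.002,0]},{"hand":-1,"delta_pos":[-0.3,0,-1.3],"dr":[-0.001,0.002,0]},{"hand":-1,"delta_pos":[-0.3,0,-1.3],"dr":[-0.001,0.002,0]},{"hand":-1,"delta_pos":[-0.3,0,-1.3],"dr":[-0.001,0.002,0]}]'

```text
time_s: 15.85
tcp_pos: [0.4865, 0.0098, 0.243]
ee_rot: [-150.1, 0.1, -80.0]
ft_force: [-0.8, -0.3, 0.3]
finger_gap: 0.0105
gripper_force: 61.0
```

```bash
python3 - <<'E'
from tgt import *
err()
a=cv2.imread("pics/side5.png",0);b=viewer.read_camera("side");b=cv2.cvtColor(b,cv2.COLOR_RGB2GRAY);z=cv2.imread("pics/side0.png",0)
def shift(A,B,x,y,w,h):
    r=cv2.matchTemplate(B[y-6:y+h+6,x-6:x+w+6],A[y:y+h,x:x+w],cv2.TM_CCOEFF_NORMED);_,m,_,l=cv2.minMaxLoc(r);return (l[0]-6,l[1]-6,round(m,2))
print("lens/carriage",shift(a,b,312,262,50,48))
for n,bx in dict(mould=(250,228,38,20),round=(224,252,38,28),cup=(294,205,30,38),dish=(338,240,38,24),jar=(484,326,34,50),red1=(230,202,30,24),red2=(278,196,24,24)).items(): print(n,shift(z,b,*bx))
E
```

```text
t 15.85 d mm [0.4 0.4 0.7] dr [ 0.0004 -0.0009  0.0007] gap 0.010540368639198643
lens/carriage (0, 0, 0.99)
mould (0, 0, 0.73)
round (0, 0, 1.0)
cup (6, 2, 0.39)
dish (0, 0, 0.94)
jar (0, 0, 1.0)
red1 (0, 0, 1.0)
red2 (0, 2, 0.49)
```

Everything matches within about 1 mm and 0.1°. The two low scores, the cup and one red plate, are hidden behind the raised plate and gripper in this view. The crop taken after the lift showed the cup at its old place, px (308,223).

```bash
python3 -c "
from rig import manip
print(manip.hand_in())"
```

```text
the job is handed in; nothing more can be done
None
```

The job is handed in: the carriage was wound to its stop, and the triangular plate is held still in the gripper at the camera's focus point, within about 1 mm and 0.1° of my computed pose (the cameras are calibrated to about 2 mm).

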